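# Open the push-and-turn sanitiser jug

## Robot

A 6-joint arm with a two-finger parallel gripper is mounted at the origin on the work surface. World frame = base frame: x ahead of the robot, y to its left, z up, the work surface at z = 0. Lengths are in m, angles in degrees, forces in N, time in s.
With the tool pointing down it reaches from about 0.4 to 0.825 m from the base axis. Payload 7 kg.
Tool frame: the origin (TCP) lies at the very end of the fingers, on their centre line; the grasp point (between the pads) lies 19 mm behind it (ctrl.grip_point_offset is the distance from the TCP to the grasp point, in m); x points along the fingers, z is the direction in which the jaws open and shut, and the axes are right-handed (so a half turn about x gives the same grasp; the last joint's range is limited). The gripper opens to 88 mm and grips with 3 to 60 N. Pads are 19 mm wide; open, the fingers measure 130 mm over their backs; the gripper's body (78 mm by 193 mm) begins 47 mm behind the grasp point.
Start: joints at [85.72, 20.546, 0.682, 0, -70.136, -16.507], TCP at [0.24, 0.631, 0.227] pointing down, gripper open.
Joint ranges: [-176.03, 176.03], [-82.01, 121.73], [-58.28, 71.71], [-173.87, 95.51], [-174.79, -0.11], [-173.66, 173.66]. Speed limits (degrees/s): [136.94, 136.94, 172.46, 180, 180, 180].

## Interface

Orientations are given as [roll, pitch, yaw] about the fixed x, y, z axes, in that order (R = Rz(yaw) Ry(pitch) Rx(roll)).
In Python, from plant import get_obs, snapshot, calibration, close_job, ctrl gives the robot as it stands.
- The arm moves only by the tool move_arm, never from a script. Its argument "commands" is a list that holds one entry, the list of rows, each a list of 4 numbers: the shift along the tool's x, y, z in cm, then the turn about the tool's x in rad. In form: [[[dx, dy, dz, spin], ...]]. A call has 1 to 8 rows; each row shifts and turns the commanded pose from where the row before left it, along the tool's axes as they then stand; what a row does not reach is not made up. A row lasts 1/10 s, in which the tool goes at most 50 mm and 8.59 degrees, less where a joint would pass 70% of its speed; a pose out of reach is approached as far as the arm can. A call with a gripper value outside its range is refused whole. "jaw" is the finger opening in cm, from 0 to 8.76, set as the call begins (left out, the last holds). The fingers move at their own pace and stop on an object; the grip force is fixed at half the most. Time passes only in rows, so rows that do not move let the fingers close. It gives the time, the measured TCP pose, the force and the opening at its end, in the units of the state.
- get_obs(): the state, without advancing time (a new reading comes with each control period).
- snapshot(name): name is "scene" or "top"; returns (picture, depth): 420x560x3 uint8, red, green, blue; 420x560 float32, m along the optical axis (not along the pixel's ray), 0 where there is no reading.
- calibration(name): a dict with "mtx" (3x3 intrinsics, pixels), "T" (4x4, takes a point from camera to world coordinates). Camera axes: x right, y up, looking along -z (the intrinsics and any distortion apply to the point x, -y, -z); pixel columns grow to the right and rows downward; lengths in m; the calibration is good to about 2 mm. A picture is of the moment at which its call begins. calibration takes no time and is no camera call.
- close_job(): hands the job in, once; it reports no verdict.
The state is a dict: "clock": time; "joint_pos": joint angles; "qvel": joint speeds; "tau": joint torques, N m; "tool_pos": TCP position; "orientation": TCP orientation; "force": force on the tool from outside, world axes, zero at the start; "moment": the same for the moment, N m; "opening": finger opening in m.
Only numpy, scipy, OpenCV 4.12 (cv2) and the standard library are available. Lean on these libraries where they do the work, as an engineer would, in place of code of your own. Each camera call takes 0.05 s, during which the arm holds its last target. There are 200 camera calls.

## Task

Open the white sanitiser jug: push its red child-resistant cap straight down until it gives, keep it pressed while you turn it anticlockwise (seen from above) about a fifth of a turn from the red mark to the green mark, then lift the cap off and set it down gently, top side up, in the yellow tray. Press firmly but no harder than it takes, never wrench the cap against its lock, and leave the other things on the table where they are.

Things in the scene. Friction and masses are not known exactly. Their poses are not given: they have to be found in the camera images.
- cap_center (a point): Centre (half-way up) of the red cap: ribbed, round, 52 mm across, 36 mm high, white arrow on its flat top pointing to its own +x; loose, 60 g; z along its axis, out of its top. Grip it by its side from above, at any yaw. Two inner lugs at its rim (at its +x and -x) are caught in pockets under the lip of the jug's neck; a spring in the mouth pushes the cap up into them.
- jug: White jug with blue labels, 120 x 90 mm, 134 mm high to the shoulder, neck in the middle, handle loop at its +x; immovable in a steel cradle. Origin on the table under the neck, z up. Closed, the cap's x lies along the jug's x (within 3 degrees), arrow at the red mark on the shoulder (jug's +x side). The green mark lies 70 degrees anticlockwise of it.
- jug_neck (a point): Point fixed to the jug on the neck's axis, 193 mm above the table, where the closed cap's centre is. The cap's rim is then at 175 mm, its top at 211 mm. Under the rim only the 48 mm wide neck foot is met, below 148 mm. The neck breaks if the cap bears on it (wrenching and pressing together) with more than 45 N: do not turn the cap hard while it is locked.
- seal: Sprung rubber seal in the mouth; origin on top of it, under the cap's 4 mm top. Pushing the cap down 2 to 12 mm (hidden, new each start) frees the lock: about 14 N there, spring 0.95 N/mm; 1.5 mm deeper is a hard bottom. Press to about 15 N and hold; over 22 N cuts it. Hold down for the first 50 degrees of the turn; from 50 to 88 (hard stop) the cap is free to rise 1 to 11 mm and lift off.
- tray: yellow open tray, 150 x 150 mm outside, walls 4 mm thick and 20 mm high, inner floor 4 mm thick; loose, 0.6 kg; origin at the centre of its underside, on the table
- rinse_bottle: blue bottle with a white cap, 72 mm across, 190 mm high; bystander, origin at its foot
- tub_a: brown cardboard tub with a dark lid, 84 mm across, 100 mm high; bystander, origin at its foot
- tub_b: a second such tub; bystander, origin at its foot
- dosing_cup: clear plastic dosing cup, 64 mm across, 70 mm high; bystander, origin at its foot
- label_roll: roll of white labels lying flat, 100 mm across, 35 mm high; bystander, origin at its foot
- scraper: wooden-handled spatula lying on the table along its own x, about 280 mm long; bystander

How it is judged (in metres and radians):
On the way, in this order (a step that is already met when the one before it is completed fails the run):
1. the cap is turned at least 50 degrees from its closed position, still on the neck (angle between the x axis of cap_center and the x axis of jug, either way round above 0.87 rad and z of cap_center in the frame of jug below 0.21 m and horizontal distance between cap_center and jug below 0.01 m), for 0.1 s.
2. the cap is lifted clear of the neck (z of cap_center in the frame of jug above 0.225 m), for 0.1 s.
At the end, for the whole second after the job is handed in: the cap stands top side up (within 7 degrees) on the floor of the yellow tray, wholly inside its walls, the tray flat on the table, all at rest and released (x of cap_center in the frame of tray between -0.05 and 0.05 m and y of cap_center in the frame of tray between -0.05 and 0.05 m and z of cap_center in the frame of tray between 0.017 and 0.026 m and angle between cap_center's own z axis and vertical below 0.12 rad and angle between tray's own z axis and vertical below 0.06 rad and linear speed of tray below 0.02 m/s); the robot touches nothing.
It fails at once if the seal in the mouth is pressed with more than 22 N (contact force between cap and seal above 22 N).
It fails at once if the cap bears on the jug's neck with more than 45 N (wrenched against its lock) (contact force between cap and jug above 45 N).
It fails at once if the cap is dropped or thrown: it moves faster than 0.6 m/s while no finger touches it (linear speed of cap above 0.6 m/s and contact force between the fingers and cap below 0.05 N).
It fails at once if a bystander is moved more than 30 mm (distance of any of rinse_bottle, tub_a, tub_b, dosing_cup, label_roll, scraper from where it was at the start of the episode above 0.03 m).
It also fails if it takes over 67 s, if anything falls off the work surface, if the arm or the gripper's body presses on something with over 40 N, if the wrist force passes 120 N, or if a joint passes its speed limit or range.

## Working session

There is one attempt and no reset: what is moved stays moved. The work goes in short steps, Python scripts to look and compute and a tool call to move; the robot and the scene stay as the last step left them, time stands still between calls to the robot, and variables do not carry over. Pictures are saved under pics/ and viewed, about 8 in all and at most 12, crops included, and the job is handed in when it is done.

Besides the shell and the picture viewer there is one more tool, called after "Emit:" as name([rows], argument=value, ...), one row to a line, values as JSON. move_arm: Moves the arm, as the interface text tells. Its arguments: {"type":"object","properties":{"commands":{"type":"array"},"jaw":{"type":"number"}},"required":["commands"]}

```bash
mkdir -p pics; ls
cat > h.py <<'E'
import numpy as np, cv2
from plant import get_obs, snapshot, calibration, close_job, ctrl
def cloud(name, d):
    c=calibration(name); K=np.array(c["mtx"]); T=np.array(c["T"])
    v,u=np.mgrid[:d.shape[0],:d.shape[1]]
    P=np.stack([(u-K[0,2])/K[0,0]*d, -(v-K[1,2])/K[1,1]*d, -d],-1)
    return P@T[:3,:3].T+T[:3,3]
def shot(name,f):
    im,d=snapshot(name); cv2.imwrite(f"pics/{f}.png",im[...,::-1]); np.save(f"pics/{f}.npy",d)
    return im,d,cloud(name,d)
E
python3 - <<'E'
from h import *
o=get_obs(); print(o, ctrl.grip_point_offset)
for n in("scene","top"):
    im,d,P=shot(n,n+"0"); print({k:(np.round(v,3).tolist() if not isinstance(v,str) else v) for k,v in calibration(n).items()})
    h=cv2.cvtColor(im,cv2.COLOR_RGB2HSV).astype(int)
    ok=(d>0)
    red=((h[...,0]<8)|(h[...,0]>172))&(h[...,1]>150)&(h[...,2]>80)&ok
    yel=(abs(h[...,0]-27)<7)&(h[...,1]>130)&(h[...,2]>100)&ok
    for nm,m in(("red",red),("yel",yel)):
        n_,L,S,C=cv2.connectedComponentsWithStats(m.astype(np.uint8))
        for i in range(1,n_):
            if S[i,4]>60:
                Q=P[L==i]; print(n,nm,S[i],np.round(np.percentile(Q,[2,50,98],axis=0),3).tolist())
im=np.hstack([cv2.imread("pics/scene0.png"),cv2.imread("pics/top0.png")])
E
```

```text
pics
{'clock': 0.0, 'joint_pos': array([ 8.57211576e+01,  2.05900368e+01,  6.34957511e-01, -1.90656389e-02,
       -7.01373634e+01, -1.65087364e+01]), 'qvel': array([-0.01078642, -0.03627922,  0.10737378,  0.11122481,  0.00020078,
       -0.10297858]), 'tau': array([-9.27269211e-04, -5.82720459e+01,  2.93044746e+01,  6.99720070e+00,
        7.10932160e-03, -1.53370070e-04]), 'tool_pos': array([0.23939831, 0.63059998, 0.22565079]), 'orientation': array([   5.5375727 ,   89.90583527, -105.25649839]), 'force': array([-1.40932041, -0.09452031,  0.47548258]), 'moment': array([-0.04152325, -0.0410141 , -0.05705299]), 'opening': 0.08758537910224447} 0.0188
{'mtx': [[452.511, 0.0, 281.345], [0.0, 452.511, 212.335], [0.0, 0.0, 1.0]], 'T': [[0.387, -0.753, 0.532, 1.354], [0.922, 0.327, -0.208, -0.299], [-0.018, 0.571, 0.821, 1.33], [0.0, 0.0, 0.0, 1.0]]}
scene red [310 158  16  13 138] [[0.47, 0.145, 0.204], [0.493, 0.167, 0.21], [0.52, 0.192, 0.214]]
scene yel [  0   0   8  23 106] [[-1.806, -0.917, -0.304], [-1.78, -0.897, -0.228], [-1.757, -0.868, -0.175]]
scene yel [57  0 10 11 77] [[-1.80
[... 396 characters left out ...]
2  230   60   53 1767] [[0.507, -0.292, -0.003], [0.579, -0.219, 0.003], [0.655, -0.145, 0.021]]
{'mtx': [[441.317, 0.0, 283.911], [0.0, 441.317, 200.765], [0.0, 0.0, 1.0]], 'T': [[0.021, 0.995, -0.094, 0.483], [-1.0, 0.02, -0.008, -0.013], [-0.006, 0.094, 0.996, 1.348], [0.0, 0.0, 0.0, 1.0]]}
top red [207 228  20  20 265] [[0.471, 0.146, 0.199], [0.491, 0.166, 0.211], [0.515, 0.192, 0.215]]
top yel [ 57  84  54  76 595] [[0.71, 0.51, 0.002], [0.809, 0.584, 0.108], [0.929, 0.651, 0.114]]
top yel [113  85  53  76 715] [[0.711, 0.35, 0.001], [0.802, 0.401, 0.107], [0.929, 0.489, 0.114]]
top yel [ 329  186   53   52 2564] [[0.508, -0.292, -0.002], [0.581, -0.219, 0.004], [0.655, -0.144, 0.022]]
```

Run:
```python
from h import *
a=cv2.imread("pics/top0.png"); 
cv2.imwrite("pics/cropA.png",cv2.resize(a[185:295,150:270],None,fx=5,fy=5,interpolation=cv2.INTER_CUBIC))
```

```text
(no output)
```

View pics/scene0.png

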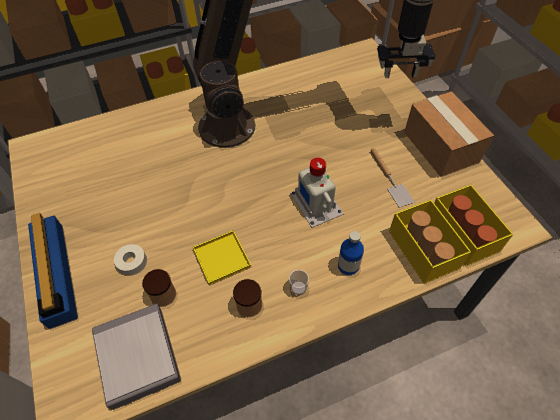

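View pics/top0.png

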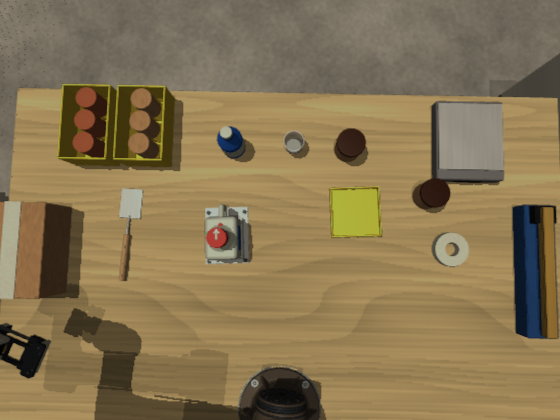

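View pics/cropA.png

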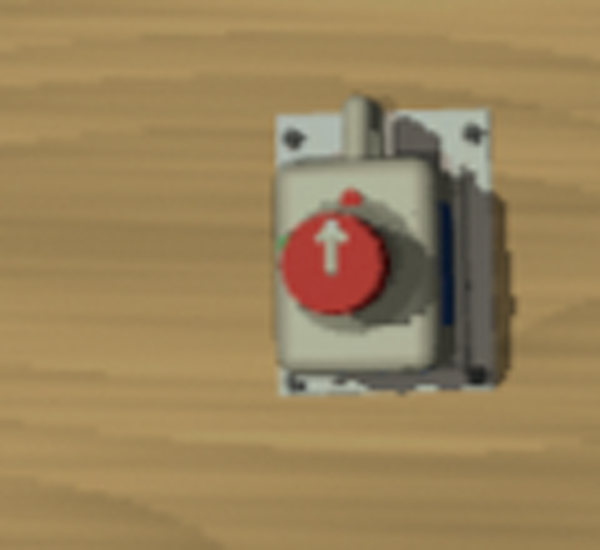

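Scene view: the red capped jug is at (317,185), tray at (221,257), blue bottle at (350,255), tubs at (158,287) and (247,296). In the top view the cap is at (217,237) with its arrow pointing up (world +x), and the tray is at (355,212).

```bash
cat >> h.py <<'E'
from scipy.spatial.transform import Rotation as Ro
def tool():
    o=get_obs(); r,p,y=o["orientation"]
    return o,Ro.from_euler("xyz",[r,p,y],degrees=True).as_matrix()
def delta(target):
    o,R=tool(); return np.round(100*R.T@(np.array(target)-o["tool_pos"]),2)
def planecam(name,uv,z):
    c=calibration(name); K=np.array(c["mtx"]); T=np.array(c["T"]); uv=np.atleast_2d(uv)
    D=np.stack([(uv[:,0]-K[0,2])/K[0,0],-(uv[:,1]-K[1,2])/K[1,1],-np.ones(len(uv))],-1)@T[:3,:3].T
    return T[:3,3]+D*((z-T[2,3])/D[:,2])[:,None]
E
python3 - <<'E'
from h import *
for n in("scene","top"):
    im=cv2.imread(f"pics/{n}0.png"); P=cloud(n,np.load(f"pics/{n}0.npy"))
    m=(P[...,2]>.206)&(P[...,2]<.22)&(np.hypot(P[...,0]-.493,P[...,1]-.168)<.04)
    v,u=np.nonzero(m); Q=planecam(n,np.c_[u,v],.211)[:,:2].astype(np.float32)
    print(n,"N",m.sum(),"centroid",Q.mean(0),"rect",cv2.minAreaRect(Q),"circ",cv2.minEnclosingCircle(Q),"z",np.median(P[m][:,2]))
    h=cv2.cvtColor(im,cv2.COLOR_BGR2HSV); w=m&(h[...,1]<120); v,u=np.nonzero(w); print(" arrow",planecam(n,np.c_[u,v],.211)[:,:2].mean(0),w.sum())
    s=(P[...,2]>.128)&(P[...,2]<.140)&(np.hypot(P[...,0]-.493,P[...,1]-.168)<.12)
    v,u=np.nonzero(s); print(" shoulder",s.sum(),cv2.minAreaRect(planecam(n,np.c_[u,v],.134)[:,:2].astype(np.float32)))
    hh=h.astype(int); y=(abs(hh[...,0]-27)<7)&(hh[...,1]>130)&(np.hypot(P[...,0]-.58,P[...,1]+.22)<.13); print(" tray",cv2.minAreaRect(P[y][:,:2].astype(np.float32)))
o,R=tool(); print(R.round(3)); print(delta([.24,.63,.30]))
print("rel", (R.T@np.array([.493-.24,.168-.631,0])*100).round(2))
E
```

```text
scene N 151 centroid [0.4965856 0.1676229] rect ((0.4978729486465454, 0.16655296087265015), (0.049109652638435364, 0.051360953599214554), 66.2922592163086) circ ((0.4973212480545044, 0.16750918328762054), 0.027417438104748726) z 0.20995617211743323
 arrow [0.50299551 0.16937228] 18
 shoulder 349 ((0.4994766116142273, 0.16608984768390656), (0.11782597750425339, 0.08764427155256271), 3.8948848247528076)
 tray ((0.5765171647071838, -0.2176072895526886), (0.16904067993164062, 0.1552795022726059), 2.645226001739502)
top N 324 centroid [0.49352348 0.17092109] rect ((0.4937809407711029, 0.17074991762638092), (0.051329419016838074, 0.0489005520939827), 1.9075641632080078) circ ((0.4937771260738373, 0.17079578340053558), 0.02639913186430931) z 0.2109087724606138
 arrow [0.50295511 0.17461118] 59
 shoulder 795 ((0.49445733428001404, 0.16928721964359283), (0.11493517458438873, 0.08537302166223526), 2.1533243656158447)
 tray ((0.5828763842582703, -0.21949297189712524), (0.15583163499832153, 0.1578226536512375), 2.9022274017333984)
[[-0.     0.935 -0.355]
 [-0.001 -0.355 -0.935]
 [-1.     0.     0.001]]
[-7.43  0.08  0.05]
rel [ 0.05 40.09 34.3 ]
```

Emit:
move_arm([
  [[-4,0,0,0],[-3.5,1,0.84,0],[0,3.0,2.53,0],[0,3.0,2.53,0],[0,3.0,2.53,0],[0,3.0,2.53,0],[0,3.0,2.53,0],[0,3.0,2.53,0]],
], jaw=8.76)

```text
clock: 0.9
tool_pos: [0.3607, 0.4122, 0.3013]
orientation: [-15.4, 90.0, -126.2]
force: [1.0, -0.3, 0.4]
opening: 0.0879
```

Emit:
move_arm([
  [[0,3.0,2.53,0],[0,3.0,2.53,0],[0,3.0,2.53,0],[0,3.0,2.53,0],[0,3.0,2.53,0],[0,3.0,2.53,0],[0,3.0,2.53,0],[0,0,0,0]],
])

```text
clock: 1.7
tool_pos: [0.4949, 0.1704, 0.3012]
orientation: [-13.6, 89.9, -124.6]
force: [-0.5, 1.0, -0.2]
opening: 0.088
```

Run:
```python
from h import *
o,R=tool(); print(o["clock"],o["joint_pos"].round(1),o["tool_pos"],o["force"]); print(R.round(3)); print(delta([.4955,.169,.28]))
```

```text
1.7 [ 40.5   3.8 -11.2   0.  -75.1  28.5] [0.49487115 0.17036828 0.30116962] [-0.51655404  0.9896326  -0.21770329]
[[-0.001  0.934 -0.358]
 [-0.001 -0.358 -0.934]
 [-1.    -0.     0.001]]
[2.12 0.11 0.1 ]
```

Emit:
move_arm([
  [[2.5,0.1,0.1,0],[2.5,0,0,0],[2.5,0,0,0],[2.0,0,0,0],[1.5,0,0,0],[1.0,0,0,0],[0,0,0,0],[0,0,0,0]],
])

```text
clock: 2.5
tool_pos: [0.4946, 0.1727, 0.182]
orientation: [106.6, 90.0, -4.2]
force: [-0.0, -0.0, 0.2]
opening: 0.0877
```

Run:
```python
from h import *
im,d,P=shot("top","top1"); im2,_,_=shot("scene","scene1")
o,R=tool(); print(o["tool_pos"],o["force"],o["moment"])
a=cv2.resize(im[165:305,140:290],None,fx=2.6,fy=4*.65,interpolation=2); b=cv2.resize(im2[100:240,245:395],None,fx=2.6,fy=2.6,interpolation=2)
cv2.imwrite("pics/c1.png",np.hstack([a,b])[...,::-1])
```

```text
[0.49486589 0.17287903 0.18250534] [-0.07925842 -0.33265489 -0.46877871] [-0.03822391 -0.03417871  0.00800374]
```

View pics/c1.png

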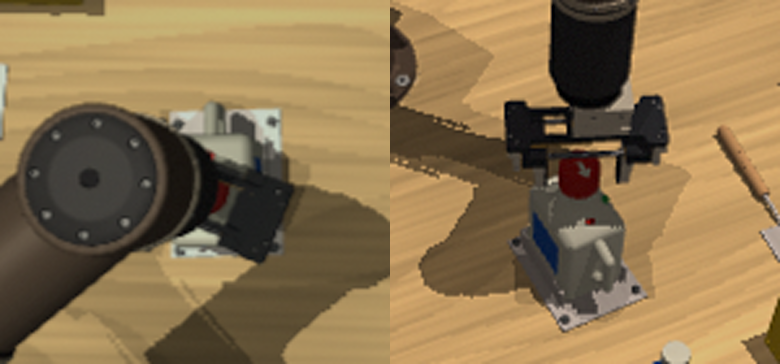

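The crop shows both fingers straddling the red cap (right half, cap at about (578,177)), jaws clear of it. The jaws look offset by a few mm, which matches the measured y, so I'll correct and close.

Emit:
move_arm([
  [[0.2,0.2,0.35,0],[0,0,0,0],[0,0,0,0],[0,0,0,0]],
])

```text
clock: 3.0
tool_pos: [0.4951, 0.1684, 0.1797]
orientation: [146.7, 90.0, 35.9]
force: [-0.7, 0.7, -0.6]
opening: 0.0876
```

Emit:
move_arm([
  [[0,0,0,0],[0,0,0,0],[0,0,0,0],[0,0,0,0],[0,0,0,0],[0,0,0,0]],
], jaw=5.5)

```text
clock: 3.6
tool_pos: [0.495, 0.1685, 0.1796]
orientation: [-22.2, 90.0, -133.0]
force: [0.9, -0.4, -0.4]
opening: 0.0553
```

```bash
cat > st.py <<'E'
from h import *
o,R=tool(); print(o["clock"],"pos",o["tool_pos"].round(4),"F",o["force"].round(2),"M",o["moment"].round(3),"op",round(o["opening"],4),"j6",o["joint_pos"][5].round(1)); print("Ftool",(R.T@o["force"]).round(2)); print("jaw yaw",np.degrees(np.arctan2(R[1,2],R[0,2])).round(1))
E
python3 st.py
```

```text
3.6 pos [0.495  0.1685 0.1796] F [ 0.94 -0.39 -0.37] M [ 0.005  0.014 -0.041] op 0.0553 j6 28.9
Ftool [0.37 1.01 0.03]
jaw yaw -110.8
```

Emit:
move_arm([
  [[0,0,0,0],[0,0,0,0],[0,0,0,0],[0,0,0,0]],
], jaw=4.5)

```text
clock: 4.0
tool_pos: [0.4955, 0.1693, 0.1797]
orientation: [163.1, 89.9, 52.3]
force: [1.5, 5.3, -1.9]
opening: 0.0517
```

```bash
python3 st.py
```

```text
4.0 pos [0.4955 0.1693 0.1797] F [ 1.54  5.34 -1.92] M [ 1.867 -0.55  -0.078] op 0.0517 j6 28.9
Ftool [ 1.93 -0.45 -5.54]
jaw yaw -110.8
```

Emit:
move_arm([
  [[0.1,0,-0.09,0],[0.1,0,0,0],[0,0,0,0]],
])

```text
clock: 4.3
tool_pos: [0.4956, 0.1693, 0.1783]
orientation: [107.6, 90.0, -3.1]
force: [-1.2, 1.5, 6.3]
opening: 0.0518
```

```bash
python3 st.py
```

```text
4.3 pos [0.4956 0.1693 0.1783] F [-1.17  1.47  6.25] M [ 0.761  0.65  -0.054] op 0.0518 j6 28.8
Ftool [-6.25 -1.62 -0.96]
jaw yaw -110.8
```

Emit:
move_arm([
  [[0.1,0,0,0],[0.1,0,0,0],[0,0,0,0]],
])

```text
clock: 4.6
tool_pos: [0.4956, 0.1693, 0.1765]
orientation: [118.9, 89.9, 8.2]
force: [-2.2, 1.7, 6.8]
opening: 0.052
```

Emit:
move_arm([
  [[0.1,0,0,0],[0.1,0,0,0],[0,0,0,0]],
])

```text
clock: 4.9
tool_pos: [0.4956, 0.1694, 0.1747]
orientation: [119.5, 89.9, 8.8]
force: [-3.2, 3.2, 9.4]
opening: 0.0519
```

Emit:
move_arm([
  [[0.1,0,0,0],[0.05,0,0,0],[0,0,0,0]],
])

```text
clock: 5.2
tool_pos: [0.4957, 0.1694, 0.1734]
orientation: [119.5, 89.9, 8.8]
force: [-4.3, 1.9, 9.8]
opening: 0.0518
```

Emit:
move_arm([
  [[0.1,-0.05,0,0],[0.1,0,0,0],[0,0,0,0]],
])

```text
clock: 5.5
tool_pos: [0.4957, 0.1694, 0.1718]
orientation: [112.1, 89.9, 1.4]
force: [-2.6, 0.2, 11.8]
opening: 0.0517
```

Emit:
move_arm([
  [[0.1,0,0,0],[0,0,0,0]],
])

```text
clock: 5.7
tool_pos: [0.4956, 0.1694, 0.1709]
orientation: [113.4, 89.9, 2.6]
force: [-3.1, 0.8, 13.4]
opening: 0.0518
```

```bash
python3 st.py
```

```text
5.7 pos [0.4956 0.1694 0.1709] F [-3.08  0.8  13.43] M [0.109 1.207 0.006] op 0.0518 j6 28.8
Ftool [-13.44  -3.14   0.34]
jaw yaw -110.7
```

Emit:
move_arm([
  [[0.1,-0.03,0,0],[0,0,0,0],[0,0,0,0]],
])

```text
clock: 6.0
tool_pos: [0.4956, 0.1694, 0.1701]
orientation: [109.9, 89.8, -0.9]
force: [-2.4, -0.2, 13.6]
opening: 0.052
```

```bash
python3 st.py
```

```text
6.0 pos [0.4956 0.1694 0.1701] F [-2.44 -0.18 13.59] M [-0.252  0.937  0.018] op 0.052 j6 28.8
Ftool [-13.6   -2.19   1.02]
jaw yaw -110.7
```

Emit:
move_arm([
  [[0.08,0,0,0],[0,0,0,0],[0,0,0,0]],
])

```text
clock: 6.3
tool_pos: [0.4956, 0.1694, 0.1695]
orientation: [110.6, 89.8, -0.1]
force: [-2.6, -0.2, 14.9]
opening: 0.052
```

```bash
python3 st.py
```

```text
6.3 pos [0.4956 0.1694 0.1695] F [-2.63 -0.24 14.93] M [-0.181  1.101  0.013] op 0.052 j6 28.8
Ftool [-14.94  -2.33   1.14]
jaw yaw -110.7
```

Emit:
move_arm([
  [[0,0,0,-0.03],[0,0,0,0],[0,0,0,0]],
])

```text
clock: 6.6
tool_pos: [0.4958, 0.1695, 0.1695]
orientation: [111.8, 89.8, 2.8]
force: [-1.8, -0.5, 14.3]
opening: 0.0518
```

```bash
python3 st.py
```

```text
6.6 pos [0.4958 0.1695 0.1695] F [-1.77 -0.55 14.28] M [-0.146  0.881  0.001] op 0.0518 j6 30.5
Ftool [-14.29  -1.46   1.08]
jaw yaw -109.0
```

Emit:
move_arm([
  [[0,0,0,-0.03],[0,0,0,-0.03],[0,0,0,0]],
])

```text
clock: 6.9
tool_pos: [0.496, 0.1696, 0.1696]
orientation: [111.7, 89.8, 6.2]
force: [-1.9, 0.8, 14.3]
opening: 0.0517
```

```bash
python3 st.py
```

```text
6.9 pos [0.496  0.1696 0.1696] F [-1.86  0.83 14.32] M [-0.052  0.615 -0.062] op 0.0517 j6 34.0
Ftool [-14.33  -1.97  -0.32]
jaw yaw -105.5
```

Turned 5.2° with almost no moment, so the lock is free. I'll keep turning.

Emit:
move_arm([
  [[0,0,0,-0.04],[0,0,0,-0.04],[0,0,0,-0.04],[0,0,0,0]],
])

```text
clock: 7.3
tool_pos: [0.4963, 0.1699, 0.1698]
orientation: [110.4, 89.8, 11.7]
force: [-0.9, 0.3, 14.1]
opening: 0.0515
```

```bash
python3 st.py
```

```text
7.3 pos [0.4963 0.1699 0.1698] F [-0.94  0.27 14.12] M [0.105 0.402 0.009] op 0.0515 j6 40.9
Ftool [-14.13  -0.91  -0.15]
jaw yaw -98.6
```

Emit:
move_arm([
  [[0.04,0,0,-0.05],[0,0,0,-0.05],[0,0,0,-0.05],[0,0,0,-0.05],[0,0,0,-0.05],[0,0,0,0]],
])

```text
clock: 7.9
tool_pos: [0.4966, 0.1701, 0.1696]
orientation: [99.2, 89.7, 14.9]
force: [-1.1, 1.2, 14.5]
opening: 0.0519
```

```bash
python3 st.py
```

```text
7.9 pos [0.4966 0.1701 0.1696] F [-1.11  1.2  14.51] M [0.247 0.169 0.057] op 0.0519 j6 55.2
Ftool [-14.51  -0.91  -1.32]
jaw yaw -84.3
```

Emit:
move_arm([
  [[0,0,0,-0.06],[0,0,0,-0.06],[0,0,0,-0.06],[0,0,0,-0.06],[0,0,0,-0.06],[0,0,0,-0.06],[0,0,0,0]],
])

```text
clock: 8.6
tool_pos: [0.4967, 0.1703, 0.1696]
orientation: [80.1, 89.7, 16.5]
force: [-1.1, 1.6, 14.7]
opening: 0.0518
```

```bash
python3 st.py
```

```text
8.6 pos [0.4967 0.1703 0.1696] F [-1.13  1.57 14.67] M [0.376 0.042 0.105] op 0.0518 j6 75.9
Ftool [-14.68  -0.24  -1.89]
jaw yaw -63.6
```

Emit:
move_arm([
  [[0,0,0,-0.06],[0,0,0,-0.06],[0,0,0,-0.06],[0,0,0,-0.06],[0,0,0,-0.06],[0,0,0,-0.06],[0,0,0,0],[0,0,0,0]],
])

```text
clock: 9.4
tool_pos: [0.4966, 0.1711, 0.1696]
orientation: [72.1, 89.7, 29.0]
force: [-1.0, 5.4, 13.8]
opening: 0.0515
```

Run:
```python
exec(open("st.py").read())
im2,_,_=shot("scene","scene2"); cv2.imwrite("pics/c2.png",cv2.resize(im2[130:220,275:365],None,fx=5,fy=5,interpolation=2)[...,::-1])
```

```text
9.4 pos [0.4966 0.1711 0.1696] F [-1.    5.39 13.83] M [1.712 0.688 0.125] op 0.0515 j6 96.4
Ftool [-13.82   3.33  -4.39]
jaw yaw -43.1
```

View pics/c2.png

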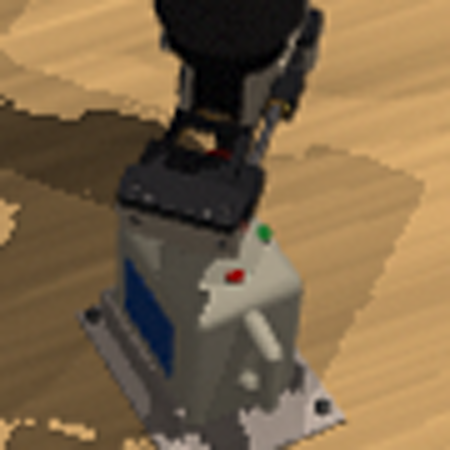

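The gripper hides the cap in this view. Measured turn is 67.6° with low torque. I'll ease up slowly and check that nothing catches.

Emit:
move_arm([
  [[-0.2,0,0,0],[-0.2,0,0,0],[-0.2,0,0,0],[-0.2,0,0,0],[-0.2,0,0,0],[0,0,0,0]],
])

```text
clock: 10.05
tool_pos: [0.496, 0.1706, 0.1785]
orientation: [72.6, 89.8, 29.5]
force: [0.5, 4.7, 6.8]
opening: 0.0517
```

Emit:
move_arm([
  [[-0.2,0,0,0],[-0.2,0,0,0],[-0.2,0,0,0],[0,0,0,0]],
])

```text
clock: 10.45
tool_pos: [0.4944, 0.1699, 0.1829]
orientation: [158.0, 90.0, 114.9]
force: [-0.2, 6.0, 2.7]
opening: 0.052
```

```bash
python3 st.py
```

```text
10.45 pos [0.4944 0.1699 0.1829] F [-0.17  6.04  2.65] M [ 1.849  0.178 -0.025] op 0.052 j6 96.4
Ftool [-2.65  4.29 -4.26]
jaw yaw -43.2
```

Emit:
move_arm([
  [[-0.2,0.05,-0.05,0],[-0.3,0,0,0],[-0.4,0,0,0],[-0.6,0,0,0],[-0.8,0,0,0],[-1,0,0,0],[-1.0,0,0,0],[0,0,0,0]],
])

```text
clock: 11.25
tool_pos: [0.4954, 0.1707, 0.2279]
orientation: [72.7, 89.8, 29.5]
force: [0.1, 0.0, -1.0]
opening: 0.0517
```

```bash
python3 st.py
```

```text
11.25 pos [0.4954 0.1707 0.2279] F [ 0.1   0.01 -1.  ] M [-0.086 -0.133 -0.011] op 0.0517 j6 96.3
Ftool [1.   0.07 0.06]
jaw yaw -43.2
```

Emit:
move_arm([
  [[-3,0,0,0],[-3,0,0,0],[-1,-2.26,3.28,0],[0,-2.26,3.28,0],[0,-2.26,3.28,0],[0,-2.26,3.28,0],[0,-2.26,3.28,0],[0,-2.26,3.28,0]],
])

```text
clock: 12.05
tool_pos: [0.5452, -0.0648, 0.2959]
orientation: [131.4, 90.0, 88.3]
force: [0.6, 0.0, 1.0]
opening: 0.0518
```

Emit:
move_arm([
  [[0,-2.26,3.28,0],[0,-2.26,3.28,0],[0,-2.26,3.28,0],[0,-2.26,3.28,0],[0,0,0,0],[0,0,0,0]],
])

```text
clock: 12.65
tool_pos: [0.5788, -0.2199, 0.295]
orientation: [-148.1, 89.9, 168.6]
force: [-0.5, 0.5, -0.6]
opening: 0.0515
```

Run:
```python
exec(open("st.py").read())
print(o["joint_pos"].round(1),delta([.580,-.2185,.06]))
im2,_,_=shot("scene","scene3"); cv2.imwrite("pics/c3.png",cv2.resize(im2[110:290,150:390],None,fx=3,fy=3,interpolation=2)[...,::-1])
```

```text
12.65 pos [ 0.5788 -0.2199  0.295 ] F [-0.53  0.53 -0.59] M [-0.019 -0.074  0.001] op 0.0515 j6 139.5
Ftool [ 0.59  0.02 -0.74]
jaw yaw -43.3
[ -2.8  13.4  -0.5  -0.  -76.2 139.5] [2.35e+01 2.10e-01 2.00e-02]
```

View pics/c3.png

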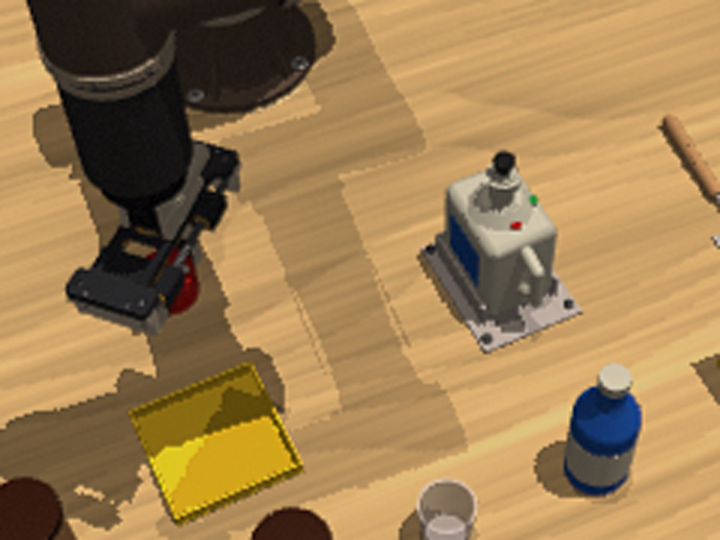

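The cap hangs in the gripper at (178,283), the jug's neck is bare at (502,170), and the tray is clear at (215,443). I'll check tub clearance for the gripper body before lowering.

Run:
```python
from h import *
P=cloud("top",np.load("pics/top0.npy"))
for c in((351,145),(434,194),(452,250)):
    Q=P[c[1]-14:c[1]+15,c[0]-14:c[0]+15].reshape(-1,3); t=Q[Q[:,2]>Q[:,2].max()-.012]; ctr=t.mean(0); 
    d=ctr[:2]-[.58,-.2185]; print(ctr.round(3)); 
    for a in(-43,-90,0):
        z=np.array([np.cos(np.radians(a)),np.sin(np.radians(a))]); y=np.array([-z[1],z[0]]); g=np.maximum(np.abs([d@z,d@y])-[.0965,.039],0); print(a,np.hypot(*g).round(3))
```

```text
[ 0.483 -0.013  1.348]
-43 0.124
-90 0.124
0 0.167
[ 0.483 -0.013  1.348]
-43 0.124
-90 0.124
0 0.167
[ 0.483 -0.013  1.348]
-43 0.124
-90 0.124
0 0.167
```

Emit:
move_arm([
  [[4,0.1,0,0],[4,0.1,0,0],[4,0,0,0],[4,0,0,0],[2,0,0,0],[0,0,0,0]],
])

```text
clock: 13.3
tool_pos: [0.5783, -0.2159, 0.1128]
orientation: [-146.7, 89.7, 170.2]
force: [-0.9, -0.1, -1.0]
opening: 0.0517
```

Run:
```python
from h import *
P=cloud("top",np.load("pics/top0.npy"))
for c in((351,145),(434,194),(452,250)):
    Q=P[c[1]-16:c[1]+17,c[0]-16:c[0]+17].reshape(-1,3); Q=Q[Q[:,2]<.3]; t=Q[Q[:,2]>Q[:,2].max()-.012]; ctr=t.mean(0); d=ctr[:2]-[.58,-.2185]; print(ctr.round(3))
    z=np.array([.731,-.682]); y=np.array([.682,.731]); print(np.hypot(*np.maximum(np.abs([d@z,d@y])-[.0965,.039],0)).round(3))
print(delta([.580,-.2185,.02])); o,R=tool(); print(R.round(4))
```

```text
[ 0.775 -0.19   0.1  ]
0.118
[ 0.635 -0.43   0.1  ]
0.118
[ 0.474 -0.499  0.035]
0.239
[ 9.28 -0.05  0.34]
[[-0.0057  0.6834  0.7301]
 [ 0.001   0.7301 -0.6834]
 [-1.     -0.0032 -0.0048]]
```

Clear (118 mm minus a 42 mm radius). I'll lower.

Emit:
move_arm([
  [[3,0,0.1,0],[3,0,0.1,0],[2,0,0,0],[1,0,0,0],[0.3,0,0,0],[0,0,0,0],[0,0,0,0]],
])

```text
clock: 14.0
tool_pos: [0.583, -0.2189, 0.0244]
orientation: [33.7, 89.9, -9.4]
force: [-0.6, -0.1, -0.9]
opening: 0.0521
```

Emit:
move_arm([
  [[0.3,0,0,0],[0.2,0,0,0],[0,0,0,0],[0,0,0,0]],
])

```text
clock: 14.4
tool_pos: [0.5819, -0.2189, 0.0179]
orientation: [-112.5, 90.0, -155.7]
force: [-0.3, -0.5, -0.8]
opening: 0.0518
```

```bash
python3 st.py
```

```text
14.4 pos [ 0.5819 -0.2189  0.0179] F [-0.33 -0.52 -0.84] M [-0.076 -0.045 -0.02 ] op 0.0518 j6 139.5
Ftool [ 0.84 -0.61  0.12]
jaw yaw -43.2
```

Emit:
move_arm([
  [[0.2,0,0,0],[0.2,0,0,0],[0.2,0,0,0],[0.1,0,0,0],[0,0,0,0],[0,0,0,0]],
])

```text
clock: 15.0
tool_pos: [0.582, -0.2189, 0.0108]
orientation: [-123.4, 90.0, -166.6]
force: [-0.5, 0.5, -0.3]
opening: 0.0517
```

Emit:
move_arm([
  [[0.1,0,0,0],[0.1,0,0,0],[0.05,0,0,0],[0,0,0,0],[0,0,0,0]],
])

```text
clock: 15.5
tool_pos: [0.582, -0.2189, 0.0086]
orientation: [23.8, 90.0, -19.4]
force: [-1.4, 0.5, 3.9]
opening: 0.0519
```

Contact at 3.9 N, at the expected height. Releasing.

Emit:
move_arm([
  [[0,0,0,0],[0,0,0,0],[0,0,0,0],[0,0,0,0],[0,0,0,0],[0,0,0,0]],
], jaw=6.6)

```text
clock: 16.1
tool_pos: [0.582, -0.2189, 0.0083]
orientation: [-117.8, 90.0, -161.0]
force: [0.2, -0.6, -0.5]
opening: 0.0658
```

Emit:
move_arm([
  [[-0.5,0,0,0],[-1.5,0,0,0],[-3,0,0,0],[-4,0,0,0],[-4,0,0,0],[-4,0,0,0],[-4,0,0,0],[0,0,0,0]],
])

```text
clock: 16.9
tool_pos: [0.5849, -0.2197, 0.2257]
orientation: [30.0, 89.4, -13.1]
force: [1.1, -0.1, 0.4]
opening: 0.0657
```

Emit:
move_arm([
  [[0,2.5,-3,0],[0,2.5,-3,0],[0,2.5,-3,0],[0,2.5,-3,0],[0,2.5,-3,0],[0,0,0,0],[0,0,0,0]],
])

```text
clock: 17.6
tool_pos: [0.558, -0.0241, 0.2187]
orientation: [56.8, 90.0, 13.8]
force: [-0.6, 0.1, -0.6]
opening: 0.066
```

Run:
```python
exec(open("st.py").read())
for n in("top","scene"):
    im,d,P=shot(n,n+"4"); h=cv2.cvtColor(im,cv2.COLOR_RGB2HSV).astype(int)
    m=((h[...,0]<8)|(h[...,0]>172))&(h[...,1]>150)&(h[...,2]>80)&(np.hypot(P[...,0]-.58,P[...,1]+.22)<.09)&(d>0)
    Q=P[m]; print(n,m.sum(),np.percentile(Q,[5,50,95],axis=0).round(3).tolist())
    t=m&(P[...,2]>.03)
    if n=="top": A=np.c_[P[t][:,:2],np.ones(t.sum())]; print("plane",np.linalg.lstsq(A,P[t][:,2],rcond=None)[0].round(3)); a=im[130:290,280:440]
    y=(abs(h[...,0]-27)<7)&(h[...,1]>130)&(np.hypot(P[...,0]-.58,P[...,1]+.22)<.13); print(" tray",cv2.minAreaRect(P[y][:,:2].astype(np.float32)))
    b=im[150:330,120:300]
cv2.imwrite("pics/c4.png",np.hstack([cv2.resize(a,(390,390),interpolation=2),cv2.resize(b,(390,390),interpolation=2)])[...,::-1])
```

```text
17.6 pos [ 0.558  -0.0241  0.2187] F [-0.57  0.13 -0.59] M [-0.101 -0.028 -0.017] op 0.066 j6 119.3
Ftool [ 0.58 -0.29 -0.51]
jaw yaw -43.0
top 205 [[0.557, -0.24, 0.034], [0.575, -0.222, 0.039], [0.599, -0.198, 0.044]]
plane [-0.    -0.018  0.036]
 tray ((0.581818163394928, -0.2078525573015213), (0.15507754683494568, 0.18197636306285858), 3.115422248840332)
scene 159 [[0.56, -0.243, 0.033], [0.583, -0.224, 0.039], [0.605, -0.201, 0.043]]
 tray ((0.5767236948013306, -0.21765291690826416), (0.1682581752538681, 0.15470843017101288), 2.816002368927002)
```

View pics/c4.png

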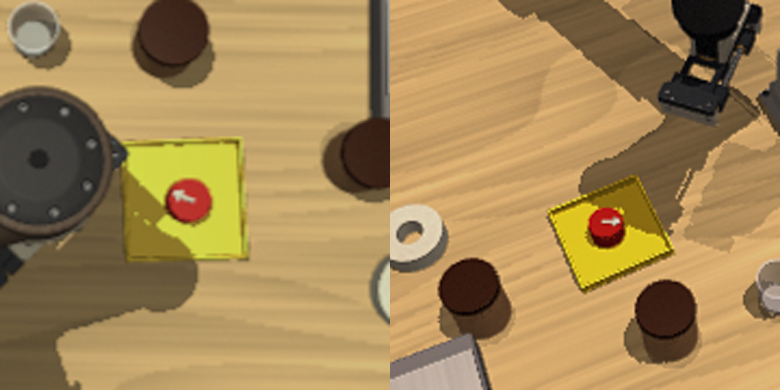

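The cap stands top side up in the middle of the tray: (189,200) in the left crop, (606,227) in the right. Its top is at about 40 mm with no measurable tilt. The tubs, cup and roll in view look undisturbed, and the arm is clear.

```bash
python3 -c "
from h import *
print(close_job())"
```

```text
the job is handed in; nothing more can be done
None
```

The jug is open and the cap is in the yellow tray, top side up. I handed the job in just after 17.6 s on the robot clock (limit 67 s). The hand-in gives no verdict.

**Opening:** I gripped the cap and pressed it down about 10 mm, to about 15 N. I held it at 14–15 N while turning it 67.6° anticlockwise. The turning moment stayed at or below 0.13 N m and the sideways force below about 6 N. Then I eased it up, lifted it clear, carried it across and set it down with about 4 N of contact before letting go.

**Last checks:**
- **Cap position:** it is near the middle of the tray, within about 1 cm. Its top is 39–40 mm above the table, as it should be when standing on the tray floor.
- **Tilt:** a plane fitted to its top came out level to about 1°.
- **Surroundings:** the tray is flat and within about 1 mm of where it started in the scene camera. The arm is clear, and the bystanders near the tray look unmoved.

**Disagreements and gaps:**
- The two cameras differed by 3–8 mm on positions.
- The top camera's tray outline in the last picture was about 1 cm off because the gripper's shadow and body overlapped it.
- The turn was read from the gripper's angle, because the gripper hid the cap from the camera while it turned.
- I did not measure the bystanders again numerically, and the final crops do not show the bottle and scraper.

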